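# Unlock the medicine box and put its key away

## Robot

A 6-joint arm with a two-finger parallel gripper is mounted at the origin on a cart in front of the work surface, level with it; the furniture and walls round the work are solid. World frame = base frame: x ahead of the robot, y to its left, z up, the work surface at z = 0. Lengths are in m, angles in rad, forces in N, time in s.
With the tool pointing down it reaches from about 0.2 to 0.875 m from the base axis. Payload 3.4 kg.
Tool frame: the origin (TCP) lies at the very end of the fingers, on their centre line; the grasp point (between the pads) lies 19 mm behind it (arm.hold_point_z is the distance from the TCP to the grasp point, in m); z points along the fingers, y is the line along which they close (so a half turn about z gives the same grasp; the last joint's range is limited). The gripper opens to 94 mm and grips with 3 to 60 N. Pads are 16 mm wide; open, the fingers measure 119 mm over their backs; the gripper's body (75 mm by 177 mm) begins 78 mm behind the grasp point.
Start: joints at [-1.469, 0.276, 1.505, -0, 1.361, -0.121], TCP at [0.127, -0.561, 0.205] pointing down, gripper open.
Joint ranges: [-2.89, 2.89], [-0.75, 2.08], [0.22, 2.7], [-1.18, 4.32], [0.11, 2.71], [-2.7, 2.7]. Speed limits (rad/s): [2.57, 2.57, 3.14, 3.14, 3.14, 3.14].

## Interface

Orientations are given as [roll, pitch, yaw] about the fixed x, y, z axes, in that order (R = Rz(yaw) Ry(pitch) Rx(roll)).
In Python, from cell import arm gives the robot as it stands.
- The arm moves only by the tool move_arm, never from a script. Its argument "steps" is a list of rows, each a list of 6 numbers: the shift along the tool's x, y, z normalised to -1 to 1, where 1 is 1 m, then the turn, a rotation vector about the tool's x, y, z normalised to -1 to 1, where 1 is 90 degrees. A call has 1 to 12 rows; each row is the pose to reach, as a shift and turn from the pose commanded when the call began, along the tool's axes at that moment; what a row does not reach only later rows make up. A row lasts 1/8 s, in which the tool goes at most 62.5 mm and 10.7 degrees, less where a joint would pass 70% of its speed; a pose out of reach is approached as far as the arm can. A call with a number of a shift or a turn outside -1 to 1 is refused whole. A call with a gripper value outside its range is refused whole. "gripper" is the closure, from -1 (fully open) to 1 (shut), set as the call begins (left out, the last holds). The fingers move at their own pace and stop on an object; "newtons" is the grip in N (left out, the last holds). Time passes only in rows, so rows that repeat a pose let the fingers close. It gives the time, the measured TCP pose, the force, the opening and the grip force at its end, in the units of the state.
- arm.state(): the state, without advancing time (a new reading comes with each control period).
- arm.read_camera(name): name is "scene" or "top"; returns the picture (420x560x3 uint8, red, green, blue); there is no depth.
- arm.camera_model(name): a dict with "camera_matrix" (3x3 intrinsics, pixels), "camera_from_world" (4x4, takes a point from world to camera coordinates). Camera axes: x right, y down, z forward; pixel columns grow to the right and rows downward; lengths in m; the calibration is good to about 2 mm. A picture is of the moment at which its call begins. camera_model takes no time and is no camera call.
- arm.finish_job(): hands the job in; it is judged then, once.
Trained networks look in the newest picture that a camera, given by its name, has taken for a name from the list of things; names that differ only in an ending like _2 or _b are one class to them, and where a whole thing is asked for, a point or a joint stands for the part that bears it (a point fixed in the world has none). Each returns a list of dicts, best first, with "p" (0 to 1); they miss things now and then, are a little off and sometimes report something else, mostly with a low value. They report only what shows in the picture. A call takes as long as a camera call. They do not tell look-alikes from the thing itself.
- arm.boxes_of(label, camera): "bbox" ([left, top, right, bottom] in pixels, round what is visible of it).
The state is a dict: "t": time; "joints": joint angles; "joint_vel": joint speeds; "tau": joint torques, N m; "eef_pos": TCP position; "tcp_rot": TCP orientation; "ft_force": force on the tool from outside, world axes, zero at the start; "ft_torque": the same for the moment, N m; "opening": opening from 0.0 (shut) to 1.0 (fully open); "gripper_force": force on a finger pad.
Only numpy, scipy, OpenCV 4.12 (cv2) and the standard library are available. Lean on these libraries where they do the work, as an engineer would, in place of code of your own. Each camera call takes 0.05 s, during which the arm holds its last target. There are 200 camera calls.

## Task

Open the locked medicine box: take the blue key from the wooden key stand, push it fully home in the lock on the box and turn it clockwise until the lid springs up. Then turn the key back to where it will come out, draw it, and stand it back in its hole in the key stand, collar flat on the wood and upright. Treat the lock gently - never force the key when pushing, turning or pulling - and leave the yellow key and everything else on the table where they are.

Things in the scene. Friction and masses are not known exactly. Their poses are not given: they have to be found in the camera images.
- key_blue: Tubular key, blue head, 30 g. Origin: on its axis at the underside of its round collar; z up along the key (head up, barrel down). Collar: diameter 28, z 0 to 4 mm. Head: plate 26 mm wide (x), 10 mm thick (y), z 4 to 36 mm; grip its thickness, fingertips just above the collar. Barrel: diameter 10, z 0 down to -16 mm, last 1.5 mm tapered to 7.6.
- key_lug (a point): Centre of the blue key's lug, a steel tooth on the barrel towards the key's -x: 4 mm wide (y), 4 mm high (key z -12 to -8 mm), reaching 9.5 mm from the key's axis. This point is 7.5 mm from the axis. Axes as the key's.
- key_yellow: A key of the same shape with a yellow head, standing in the other hole. Not for this lock; leave it alone.
- stand: Dark wooden key stand, fixed to the table: block 46 (x) by 120 (y) by 30 mm high on a foot 60 by 134 by 6 mm. Origin: centre of its underside, z up. Either key may be in either hole.
- hole_a (a point): Centre of the stand's key hole at its -y, at the top surface; axes as the stand's. The hole is a slot 20 mm deep, from -11.5 to +6.5 mm along x (the long side, -x, takes the lug), 13.5 mm wide along y. A key standing in it has its collar flat on the wood, its origin within 3 mm of this point and its x roughly along the stand's x.
- hole_b (a point): The same for the stand's other hole, 60 mm away at its +y.
- medbox: White steel medicine box, green cross on the lid, fixed to the table: 230 (x) by 220 (y) by 92 mm high. Origin: centre of its underside, z up; its front (-x) carries a grey deck 70 mm deep with the lock. Behind the deck lies the lid, hinged at the rear, its front edge 34 mm behind the lock's axis.
- lock_face (a point): Centre of the lock's round steel face (diameter 31, 3 mm above the deck, 95 mm above the table); axes as the box's. Opening diameter 11.4 plus the lug's notch. Sprung pins inside meet the barrel when the key's origin is 11 mm above this point (2.5 N) and bottom at 2 mm (5 N, then hard). Below 5 mm the lug is under the face and the key can turn, but not come out.
- lock_notch (a point): Outer end of the lock's entry notch, 10 mm from its axis towards the box's -x, at the face. The notch is 6.4 mm wide, so the key goes in, or comes out, only with its x along the box's x within some 8 degrees. Turned back, the lock meets a hard stop at that position, and the pins lift the key 6 mm if let. Between stops it stays where left.
- lid (a joint): Opening angle of the lid (rad): 0 locked; springs by itself to 0.30 (front edge 45 mm up) once the lock lets go, the key then 25 to 80 degrees clockwise (from above) from entry. A hard stop follows some 6 degrees later. Both vary: feel or watch for them. Turning takes up to 0.05 N m, with 0.1 to 0.2 rad play between key and plug. Over 25 N between key and box spoils the lock.
- mug: White mug with blue waves, 87 mm wide, 104 mm high, left of the box; leave it.
- tumbler: Pale blue glass tumbler, diameter 101, 125 mm high, front left; leave it.
- tea_box: Tea carton, 69 x 145 x 67 mm, right of the key stand; leave it.
- apple: Red apple, 70 mm, front right; leave it.
- teaspoon: Teaspoon with a purple handle, 133 mm long, in front of the box; leave it.
There are look-alikes about, which are no part of the job. Leave any orange, red or turquoise look-alike of the key_blue alone.

How it is judged:
By the outcome, as a careful person would: the job done as asked, in the order asked, and still so for the second after the job is handed in, with the robot touching nothing.
It also fails if it takes over 69 s, if anything falls off the work surface, if the arm or the gripper's body presses on something with over 40 N, if the wrist force passes 120 N, or if a joint passes its speed limit or range.

## Working session

There is one attempt and no reset: what is moved stays moved. The work goes in short steps, Python scripts to look and compute and a tool call to move; the robot and the scene stay as the last step left them, time stands still between calls to the robot, and variables do not carry over. Pictures are saved under pics/ and viewed, at most 10 in all, crops included, and the job is handed in when it is done.

Besides the shell and the picture viewer there is one more tool, called in YAML: its name, and indented under it one key for each argument. move_arm: Moves the arm, as the interface text tells. Its arguments: {"type":"object","properties":{"steps":{"type":"array"},"gripper":{"type":"number"},"newtons":{"type":"number"}},"required":["steps"]}

```bash
mkdir -p pics; ls; python3 - <<'E'
from cell import arm
import cv2,numpy as np
np.set_printoptions(precision=4,suppress=True)
for c in("scene","top"):
    im=arm.read_camera(c); cv2.imwrite(f"pics/{c}0.png",im[:,:,::-1])
    m=arm.camera_model(c); print(c,m["camera_matrix"].tolist(),"\n",m["camera_from_world"])
    for l in("key_blue","stand","medbox","lock_face","hole_a"):
        print(l,[(np.round(d["bbox"]).tolist(),round(d["p"],2)) for d in arm.boxes_of(l,c)][:5])
s=arm.state();print(s["t"],s["eef_pos"],s["tcp_rot"],s["opening"])
E
```

```text
pics
scene [[463.9306627049291, 0.0, 273.2371198699248], [0.0, 463.9306627049291, 211.90430988368476], [0.0, 0.0, 1.0]] 
 [[ 0.4751 -0.8797  0.0203 -0.2837]
 [-0.3348 -0.2021 -0.9204  0.2551]
 [ 0.8138  0.4305 -0.3905  0.7587]
 [ 0.      0.      0.      1.    ]]
key_blue [([318.0, 243.0, 323.0, 261.0], 0.75), ([289.0, 273.0, 293.0, 288.0], 0.65), ([296.0, 286.0, 311.0, 309.0], 0.53), ([191.0, 183.0, 308.0, 258.0], 0.36)]
stand [([298.0, 246.0, 357.0, 290.0], 0.95)]
medbox [([190.0, 182.0, 309.0, 257.0], 0.83)]
lock_face [([190.0, 180.0, 308.0, 255.0], 0.73)]
hole_a [([300.0, 248.0, 358.0, 289.0], 0.85)]
top [[402.95707401143636, 0.0, 274.63510249189085], [0.0, 402.95707401143636, 212.0313999755382], [0.0, 0.0, 1.0]] 
 [[-0.0161 -0.9996 -0.023  -0.0085]
 [-0.9802  0.0203 -0.1968  0.5208]
 [ 0.1972  0.0194 -0.9802  1.1162]
 [ 0.      0.      0.      1.    ]]
key_blue [([382.0, 184.0, 416.0, 237.0], 0.72), ([343.0, 276.0, 352.0, 285.0], 0.54), ([349.0, 257.0, 357.0, 265.0], 0.47)]
stand [([312.0, 212.0, 364.0, 245.0], 0.61)]
medbox [([203.0, 152.0, 293.0, 242.0], 0.94)]
lock_face [([206.0, 152.0, 291.0, 246.0], 0.69)]
hole_a [([315.0, 214.0, 361.0, 247.0], 0.78), ([324.0, 219.0, 333.0, 227.0], 0.39)]
0.6 [ 0.1271 -0.5608  0.2055] [3.1415 0.     0.2228] 1.0011415783728534
```

```bash
python3 - <<'E'
import cv2,numpy as np
s=cv2.imread("pics/scene0.png");t=cv2.imread("pics/top0.png")
cv2.imwrite("pics/a.png",cv2.resize(s[160:330,180:400],(776,600),interpolation=cv2.INTER_CUBIC))
cv2.imwrite("pics/b.png",cv2.resize(t[140:300,190:400],(788,600),interpolation=cv2.INTER_CUBIC))
E
```

```text
(no output)
```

View pics/a.png

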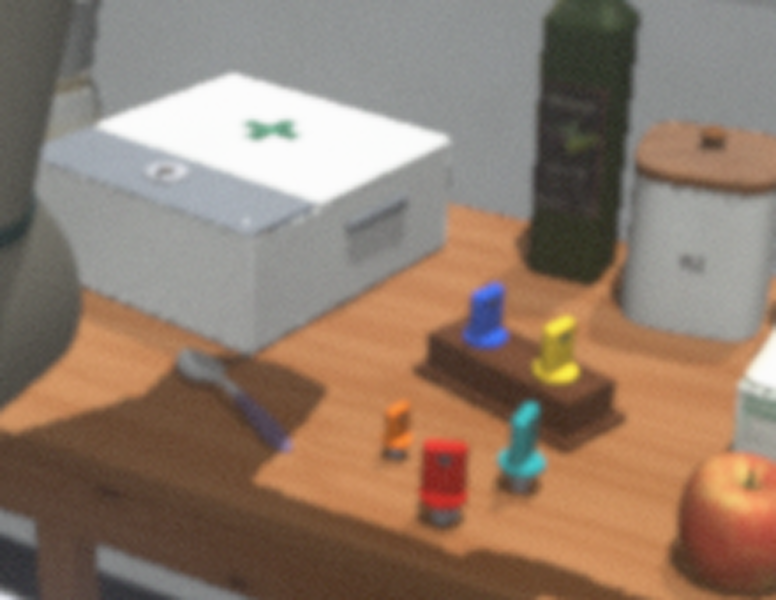

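View pics/b.png

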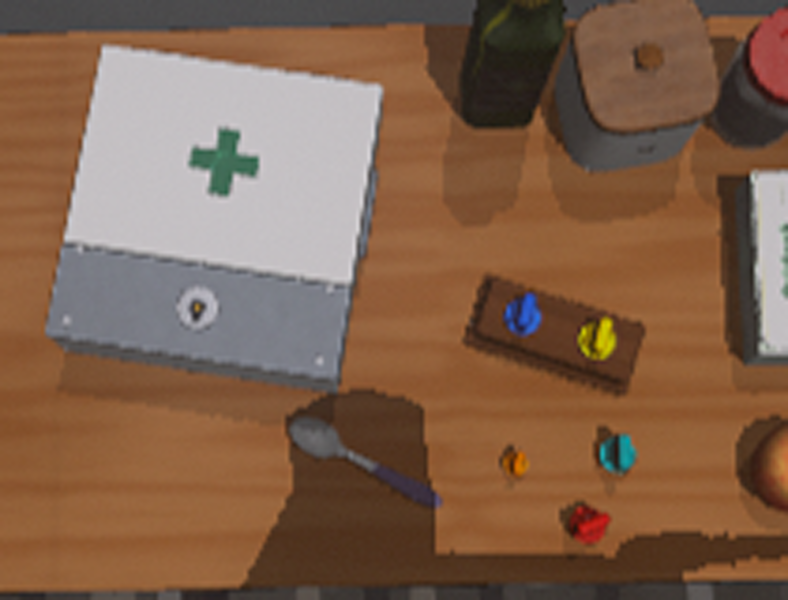

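The blue key stands in the left hole (b), top picture about (329,224). The yellow key is in the right hole, and the lock is at about (242.5,222). Next I fit the poses.

```bash
cat > h.py <<'E'
import cv2,numpy as np
from scipy.optimize import minimize
from cell import arm
np.set_printoptions(precision=4,suppress=True)
def proj(c,P):
    m=arm.camera_model(c);P=np.atleast_2d(P)@m["camera_from_world"][:3,:3].T+np.array(m["camera_from_world"])[:3,3]
    q=P@np.array(m["camera_matrix"]).T;return q[:,:2]/q[:,2:]
def back(c,px,z):
    m=arm.camera_model(c);T=np.array(m["camera_from_world"]);R=T[:3,:3];o=-R.T@T[:3,3]
    px=np.atleast_2d(px);d=np.c_[px,np.ones(len(px))]@np.linalg.inv(m["camera_matrix"]).T@R
    return o+d*((z-o[2])/d[:,2:])
def blue(im):
    h=cv2.cvtColor(im,cv2.COLOR_RGB2HSV);m=cv2.inRange(h,(108,140,70),(125,255,255));return m
a=np.linspace(0,2*np.pi,40)
COL=[np.c_[.014*np.cos(a),.014*np.sin(a),0*a+z] for z in(0,.004)]
HEAD=np.array([[x,y,z] for x in(-.013,.013) for y in(-.005,.005) for z in(.004,.036)])
def rend(c,p,z,box,S=8):
    x,y,w=p;R=np.array([[np.cos(w),-np.sin(w),0],[np.sin(w),np.cos(w),0],[0,0,1]])
    l,t,r,b=box;M=np.zeros(((b-t)*S,(r-l)*S),np.uint8)
    for part in(np.vstack(COL),HEAD):
        q=proj(c,part@R.T+[x,y,z]);q=((q+.5-[l,t])*S)
        cv2.fillConvexPoly(M,cv2.convexHull(np.round(q*16).astype(np.int32)),255,shift=4)
    return cv2.resize(M,(r-l,b-t),interpolation=cv2.INTER_AREA)/255.
E
python3 - <<'E'
from h import *
ims={c:cv2.cvtColor(cv2.imread(f"pics/{c}0.png"),cv2.COLOR_BGR2RGB) for c in("scene","top")}
boxes={"scene":(303,232,335,268),"top":(315,210,345,238)}
def soft(c):
    l,t,r,b=boxes[c];I=ims[c][t:b,l:r].astype(float);return np.clip((I[:,:,2]-I[:,:,0]-10)/100,0,1)
S={c:soft(c) for c in boxes}
def cost(p,cs):return sum(((cv2.GaussianBlur(rend(c,p,.030,boxes[c]),(0,0),.7)-S[c])**2).sum() for c in cs)
x0=back("top",[329,224],.034)[0][:2];print("init",x0)
for cs in(["scene"],["top"],["scene","top"]):
    best=min((minimize(cost,[*x0,w],(cs,),method="Nelder-Mead",options=dict(initial_simplex=np.array([[*x0,w]]*4)+np.vstack([np.zeros(3),np.diag([.006,.006,.3])]))) for w in(-.5,-.15,.2)),key=lambda r:r.fun)
    print(cs,best.x,best.fun)
# lid / lock
t=ims["top"];g=cv2.cvtColor(t,cv2.COLOR_RGB2GRAY)
w=cv2.inRange(g,165,255);w[:,:200]=0;w[:,300:]=0;w[:145]=0;w[250:]=0
cs,_=cv2.findContours(w,cv2.RETR_EXTERNAL,cv2.CHAIN_APPROX_NONE);cm=max(cs,key=cv2.contourArea)
bp=cv2.boxPoints(cv2.minAreaRect(cm));print("lid px",bp);W=back("top",bp,.092);print(W,np.linalg.norm(np.diff(W,axis=0),axis=1),np.arctan2(*np.diff(W,axis=0)[:,1::-1].T))
# lock: bright blob in deck
sub=t[210:234,230:255].astype(float);sat=sub.max(2)-sub.min(2)
blu=sub[:,:,2]-sub[:,:,0];print("lock px R-B diff");print((sub.mean(2)).astype(int)[4:20,4:20])
for l in("key_blue",):pass
# stand dark mask
hsv=cv2.cvtColor(t,cv2.COLOR_RGB2HSV)
b=hsv[210:250,305:370,2]<95
cs,_=cv2.findContours((b*255).astype(np.uint8),cv2.RETR_EXTERNAL,cv2.CHAIN_APPROX_NONE);cm=max(cs,key=cv2.contourArea)+np.array([305,210])
bp=cv2.boxPoints(cv2.minAreaRect(cm));W=back("top",bp,.02);print("stand",bp,W,np.arctan2(*np.diff(W,axis=0)[:,1::-1].T))
E
```

```text
init [ 0.4853 -0.1757]
['scene'] [ 0.4858 -0.174   0.2009] 14.542250634207775
['top'] [ 0.4857 -0.1754 -0.3606] 12.32552263679637
['scene', 'top'] [ 0.4851 -0.1748  0.1773] 31.226978372549965
lid px [[206.7154 203.9208]
 [214.4953 151.4067]
 [291.1826 162.7678]
 [283.4027 215.2819]]
[[ 0.5398  0.1722  0.092 ]
 [ 0.695   0.1522  0.092 ]
 [ 0.6554 -0.0686  0.092 ]
 [ 0.5027 -0.0432  0.092 ]] [0.1565 0.2244 0.1547] [-0.1277 -1.7483  2.9767]
lock px R-B diff
[[128 128 130 129 130 128 129 127 127 130 128 129 129 129 128 129]
 [127 128 129 130 128 128 126 125 126 127 128 128 126 128 128 127]
 [129 130 128 127 125 126 134 137 154 141 144 129 127 125 128 128]
 [129 130 129 127 111 135 158 164 181 168 171 160 138 127 125 127]
 [129 129 129 128 119 158 175 178 178 180 181 184 170 123 125 127]
 [128 128 128 111 152 174 177 153 149 164 178 182 184 136 127 129]
 [126 125 129 118 166 173 163  95  88 107 147 178 181 173 133 128]
 [125 125 127 158 169 170 131  65 106  65  84 172 180 187 125 126]
 [125 127 124 159 168 172 114  65 113  71 104 172 178 186 111 126]
 [128 127 126 130 165 171 148  69  58  77 155 177 179 170 118 127]
 [125 126 126 121 169 172 178  75  44 117 175 179 181 146 126 129]
 [127 128 128 128 140 172 176 112  98 153 177 176 158 137 128 128]
 [127 126 127 128 107 142 150 152 157 173 153 137 123 126 127 127]
 [128 127 125 127 128 115 119 146 146 143 120 102 128 131 128 128]
 [128 125 126 126 129 128 128 127 116 114 126 132 132 131 130 127]
 [127 126 126 128 127 130 129 128 129 128 128 130 129 130 128 130]]
stand [[312.3148 231.8363]
 [318.3148 212.8363]
 [361.6272 226.5138]
 [355.6272 245.5138]] [[ 0.4652 -0.1274  0.02  ]
 [ 0.5218 -0.1472  0.02  ]
 [ 0.4782 -0.2727  0.02  ]
 [ 0.4225 -0.252   0.02  ]] [-0.3356 -1.9052  2.786 ]
```

```bash
cat >> h.py <<'E'
def quad(c,p,pts,box,S=8):
    x,y,w=p;R=np.array([[np.cos(w),-np.sin(w),0],[np.sin(w),np.cos(w),0],[0,0,1]])
    l,t,r,b=box;M=np.zeros(((b-t)*S,(r-l)*S),np.uint8);q=(proj(c,pts@R.T+[x,y,0])+.5-[l,t])*S
    cv2.fillConvexPoly(M,cv2.convexHull(np.round(q*16).astype(np.int32)),255,shift=4)
    return cv2.resize(M,(r-l,b-t),interpolation=cv2.INTER_AREA)/255.
def nm(f,x0,d):
    x0=np.array(x0,float);return minimize(f,x0,method="Nelder-Mead",options=dict(xatol=1e-5,fatol=1e-4,initial_simplex=np.vstack([x0,x0+np.diag(d)])))
E
python3 - <<'E'
from h import *
ims={c:cv2.cvtColor(cv2.imread(f"pics/{c}0.png"),cv2.COLOR_BGR2RGB) for c in("scene","top")}
# box
t=ims["top"].astype(float);B=(198,144,300,254)
lid=np.array([[x,y,.092] for x in(-.045,.115) for y in(-.11,.11)])
l_,t_,r_,b_=B;I=t[t_:b_,l_:r_]
wm=cv2.inRange(I.mean(2),165,255);wm[62:]*=1
lab=cv2.connectedComponentsWithStats(wm)
k=1+np.argmax(lab[2][1:,4]);m=(lab[1]==k).astype(np.uint8);m=cv2.morphologyEx(m,cv2.MORPH_CLOSE,np.ones((25,25)),borderValue=0)
f=lambda p:((quad("top",p,lid,B)-m)**2).sum()
r=nm(f,[.585,.04,-.16],[.01,.01,.05]);print("box from lid",r.x,r.fun)
w=r.x[2];print("lock pred",r.x[:2]+np.array([-.079*np.cos(w),-.079*np.sin(w)]))
for c,B2,lid_px in(("top",(230,210,256,234),None),("scene",(215,198,240,220),None)):
    l,tt,rr,bb=B2;I=ims[c][tt:bb,l:rr].astype(float).mean(2);bg=np.median(I)
    m2=np.clip((np.abs(I-bg)-6)/20,0,1);m2=cv2.morphologyEx(m2,cv2.MORPH_CLOSE,np.ones((5,5)))
    disc=np.c_[.0155*np.cos(a),.0155*np.sin(a),0*a+.095]
    x0=back("top",[242.5,221.8],.095)[0][:2]
    g=lambda p:((cv2.GaussianBlur(quad(c,[*p,0],disc,B2),(0,0),.6)-m2)**2).sum()
    r2=nm(g,x0,[.004,.004]);print(c,"lock",r2.x,r2.fun)
boxes={"scene":(303,232,335,268),"top":(315,210,345,238)}
for c in boxes:
    l,tt,rr,bb=boxes[c];I=ims[c][tt:bb,l:rr].astype(float)
    S=np.clip((I[:,:,2]-I[:,:,0]-5)/60,0,1)
    for w in np.arange(-.8,.61,.2):
        h=lambda p:((cv2.GaussianBlur(rend(c,[*p,w],.030,boxes[c]),(0,0),.7)-S)**2).sum()
        q=nm(h,[.4855,-.175],[.004,.004]);print(c,round(w,2),q.x,round(q.fun,2))
E
```

```text
box from lid [ 0.565   0.0573 -0.1697] 265.1583852364475
lock pred [0.4872 0.0706]
top lock [0.4868 0.0719] 38.838045932607045
scene lock [0.522  0.0784] 202.12453417370256
scene -0.8 [ 0.485  -0.1744] 42.23
scene -0.6 [ 0.4849 -0.1746] 38.05Traceback (most recent call last):
  File "<stdin>", line 26, in <module>
  File "h.py", line 30, in nm
    x0=np.array(x0,float);return minimize(f,x0,method="Nelder-Mead",options=dict(xatol=1e-5,fatol=1e-4,initial_simplex=np.vstack([x0,x0+np.diag(d)])))
                                 ~~~~~~~~^^^^^^^^^^^^^^^^^^^^^^^^^^^^^^^^^^^^^^^^^^^^^^^^^^^^^^^^^^^^^^^^^^^^^^^^^^^^^^^^^^^^^^^^^^^^^^^^^^^^^^^^^^^^^
    res = _minimize_neldermead(fun, x0, args, callback, bounds=bounds,
                               **options)
    fxc = func(xc)
    fx = function(np.copy(x), *(wrapper_args + args))
  File "<stdin>", line 25, in <lambda>
  File "h.py", line 21, in rend
    q=proj(c,part@R.T+[x,y,z]);q=((q+.5-[l,t])*S)
  File "h.py", line 6, in proj
    m=arm.camera_model(c);P=np.atleast_2d(P)@m["camera_from_world"][:3,:3].T+np.array(m["camera_from_world"])[:3,3]
ValueError: time passes only in moves, steps and waits
```

```bash
sed -i 's/arm.camera_model(c)/CM[c]/' h.py; sed -i '4i CM={c:{k:np.array(v) for k,v in arm.camera_model(c).items() if k in("camera_matrix","camera_from_world")} for c in("scene","top")}' h.py
python3 - <<'E'
from h import *
ims={c:cv2.cvtColor(cv2.imread(f"pics/{c}0.png"),cv2.COLOR_BGR2RGB) for c in("scene","top")}
boxes={"scene":(303,232,335,268),"top":(315,210,345,238)}
for c in boxes:
    l,tt,rr,bb=boxes[c];I=ims[c][tt:bb,l:rr].astype(float)
    S=np.clip((I[:,:,2]-I[:,:,0]-5)/60,0,1)
    for w in np.arange(-.8,.61,.2):
        h=lambda p:((cv2.GaussianBlur(rend(c,[*p,w],.030,boxes[c]),(0,0),.7)-S)**2).sum()
        q=nm(h,[.4855,-.175],[.004,.004]);print(c,round(w,2),q.x,round(q.fun,2))
print("lock in scene at",proj("scene",[.487,.0715,.095]),"top",proj("top",[.487,.0715,.095]))
p=arm.state();w=-.34
# move deltas to hover
E
```

```text
scene -0.8 [ 0.485  -0.1744] 42.23
scene -0.6 [ 0.4849 -0.1746] 38.05
scene -0.4 [ 0.485  -0.1743] 28.7
scene -0.2 [ 0.485  -0.1744] 17.29
scene -0.0 [ 0.4856 -0.174 ] 7.46
scene 0.2 [ 0.4857 -0.1741] 10.6
scene 0.4 [ 0.4862 -0.174 ] 22.74
scene 0.6 [ 0.4858 -0.1743] 13.86
top -0.8 [ 0.486  -0.1745] 10.89
top -0.6 [ 0.4857 -0.1746] 9.1
top -0.4 [ 0.4856 -0.175 ] 8.13
top -0.2 [ 0.4854 -0.1753] 8.33
top -0.0 [ 0.4857 -0.1757] 9.42
top 0.2 [ 0.4857 -0.1759] 10.49
top 0.4 [ 0.486 -0.176] 11.64
top 0.6 [ 0.4859 -0.1761] 12.66
lock in scene at [[227.4669 207.932 ]] top [[242.2622 221.4633]]
```

move_arm:
  steps:
    - [0.435,-0.297,0,0,0,-1]
    - [0.435,-0.297,0,0,0,-1]
    - [0.435,-0.297,0,0,0,-1]
    - [0.435,-0.297,0,0,0,-1]
    - [0.435,-0.297,0,0,0,-1]
    - [0.435,-0.297,0,0,0,-1]
    - [0.435,-0.297,0,0,0,-1]
    - [0.435,-0.297,0,0,0,-1]
    - [0.435,-0.297,0,0,0,-1]
    - [0.435,-0.297,0,0,0,-1]
  gripper: 0.3
  newtons: 20

```text
t: 1.85
eef_pos: [0.4867, -0.1737, 0.2054]
tcp_rot: [3.141, 0.0, 1.797]
ft_force: [-0.5, -0.7, 0.0]
opening: 0.348
gripper_force: 0.0
```

move_arm:
  steps:
    - [-0.001,-0.001,0,0,0,-0.82]
    - [-0.001,-0.001,0,0,0,-0.82]
    - [-0.001,-0.001,0.03,0,0,-0.82]
    - [-0.001,-0.001,0.06,0,0,-0.82]
    - [-0.001,-0.001,0.09,0,0,-0.82]
    - [-0.001,-0.001,0.12,0,0,-0.82]
    - [-0.001,-0.001,0.12,0,0,-0.82]
    - [-0.001,-0.001,0.12,0,0,-0.82]
    - [-0.001,-0.001,0.12,0,0,-0.82]

```text
t: 2.98
eef_pos: [0.4848, -0.1771, 0.0859]
tcp_rot: [-3.141, 0.001, 3.078]
ft_force: [-0.0, -1.3, -0.3]
opening: 0.353
gripper_force: 0.0
```

```bash
python3 - <<'E'
from h import *
s=cv2.cvtColor(arm.read_camera("scene"),cv2.COLOR_RGB2BGR);t=cv2.cvtColor(arm.read_camera("top"),cv2.COLOR_RGB2BGR)
st=arm.state();print(st["t"],st["eef_pos"],st["tcp_rot"],st["joints"])
v=np.hstack([cv2.resize(s[190:310,260:380],(400,400),interpolation=3),cv2.resize(t[170:260,290:380],(400,400),interpolation=3)])
cv2.imwrite("pics/c.png",v)
E
```

```text
3.075 [ 0.485  -0.1768  0.086 ] [-3.141   0.0009  3.0795] [-0.4842  0.2865  1.8128 -0.0002  1.0411 -1.9928]
```

View pics/c.png

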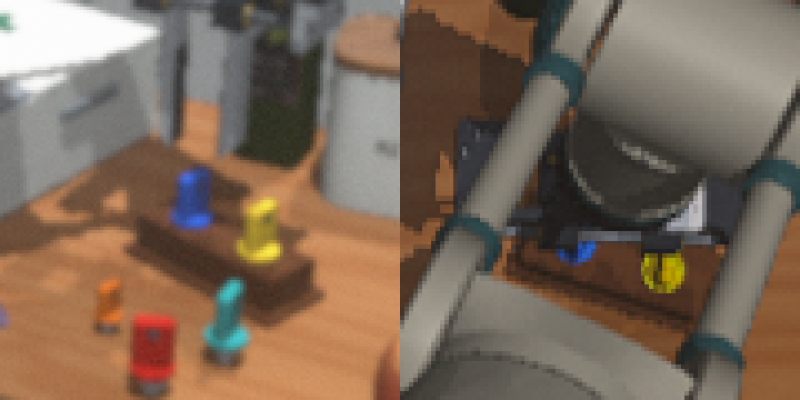

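move_arm:
  steps:
    - [-0.001,0.002,0.02,0,0,0]
    - [-0.001,0.002,0.035,0,0,0]
    - [-0.001,0.002,0.044,0,0,0]
    - [-0.001,0.002,0.0495,0,0,0]
    - [-0.001,0.002,0.0495,0,0,0]
    - [-0.001,0.002,0.0495,0,0,0]

```text
t: 3.82
eef_pos: [0.4864, -0.1745, 0.0363]
tcp_rot: [-3.141, 0.001, 3.082]
ft_force: [-0.1, 0.4, -0.7]
opening: 0.351
gripper_force: 0.0
```

move_arm:
  steps:
    - [0,0,0,0,0,0]
    - [0,0,0,0,0,0]
    - [0,0,0,0,0,0]
    - [0,0,0,0,0,0]
    - [0,0,0,0,0,0]
  gripper: 1
  newtons: 6

```text
t: 4.45
eef_pos: [0.4862, -0.1744, 0.0362]
tcp_rot: [-3.141, 0.0, 3.082]
ft_force: [0.2, 0.3, 3.3]
opening: 0.106
gripper_force: 6.0
```

move_arm:
  steps:
    - [0,0,0,0,0,0]
    - [0,0,0,0,0,0]
    - [0,0,-0.005,0,0,0]
    - [0,0,-0.01,0,0,0]
    - [0,0,-0.02,0,0,0]
    - [0,0,-0.03,0,0,0]
    - [0,0,-0.05,0,0,0]
    - [0,0,-0.08,0,0,0]
    - [0,0,-0.11,0,0,0]
    - [0,0,-0.13,0,0,0]
    - [0,0,-0.13,0,0,0]
    - [0,0,-0.13,0,0,0]
  newtons: 25

```text
t: 5.95
eef_pos: [0.4855, -0.1741, 0.1655]
tcp_rot: [3.141, -0.001, 3.082]
ft_force: [-0.3, 0.2, -0.2]
opening: 0.101
gripper_force: 25.0
```

```bash
python3 - <<'E'
from h import *
s=cv2.cvtColor(arm.read_camera("scene"),cv2.COLOR_RGB2BGR);t=cv2.cvtColor(arm.read_camera("top"),cv2.COLOR_RGB2BGR)
st=arm.state();p=st["eef_pos"];print(st["t"],p,st["tcp_rot"],st["opening"],st["ft_force"])
o=np.array(p)-[0,0,.006]
qs,qt=proj("scene",o)[0],proj("top",o)[0];print(qs,qt)
def crop(im,q,n):
    x,y=np.round(q).astype(int);return cv2.resize(im[y-n:y+n,x-n:x+n],(400,400),interpolation=3)
cv2.imwrite("pics/d.png",np.hstack([crop(s,qs,30),crop(t,qt,30)]));cv2.imwrite("pics/d_s.png",s)
E
```

```text
6.05 [ 0.4853 -0.1739  0.1649] [ 3.1408 -0.002   3.0816] 0.10400073667433454 [ 0.7975 -0.1324 -0.9724]
[320.2686 203.4711] [333.5357 215.9925]
```

View pics/d.png

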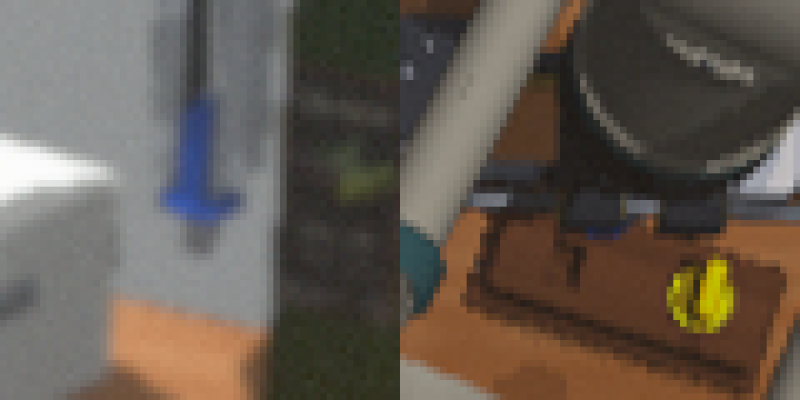

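move_arm:
  steps:
    - [0.003,0.05,0,0,0,0.02]
    - [0.006,0.1,0,0,0,0.04]
    - [0.008,0.15,0,0,0,0.07]
    - [0.01,0.2,0,0,0,0.07]
    - [0.0115,0.23,0,0,0,0.07]
    - [0.0123,0.2453,0.01,0,0,0.07]
    - [0.0123,0.2453,0.02,0,0,0.07]
    - [0.0123,0.2453,0.03,0,0,0.07]
    - [0.0123,0.2453,0.03,0,0,0.07]
    - [0.0123,0.2453,0.03,0,0,0.07]
    - [0.0123,0.2453,0.03,0,0,0.07]

```text
t: 7.42
eef_pos: [0.4889, 0.0708, 0.1363]
tcp_rot: [3.142, 0.001, 2.971]
ft_force: [-0.5, 1.0, -0.6]
opening: 0.106
gripper_force: 25.0
```

```bash
cat > look.py <<'E'
import sys
from h import *
n=sys.argv[1]
s=cv2.cvtColor(arm.read_camera("scene"),cv2.COLOR_RGB2BGR);t=cv2.cvtColor(arm.read_camera("top"),cv2.COLOR_RGB2BGR)
st=arm.state();p=st["eef_pos"];print(st["t"],p,st["tcp_rot"],st["opening"],st["ft_force"],st["ft_torque"])
o=np.array(p)-[0,0,.006]
qs,qt=proj("scene",o)[0],proj("top",o)[0];print(qs,qt)
def crop(im,q,n):
    x,y=np.round(q).astype(int);return cv2.resize(im[y-n:y+n,x-n:x+n],(400,400),interpolation=3)
cv2.imwrite(f"pics/{n}.png",np.hstack([crop(s,qs,30),crop(t,qt,30)]));cv2.imwrite(f"pics/{n}_s.png",s);cv2.imwrite(f"pics/{n}_t.png",t)
E
python3 look.py e
```

```text
7.525 [0.4887 0.0711 0.1363] [3.1415 0.0008 2.9713] 0.10335214656553572 [-0.8103 -0.1895 -0.3193] [ 0.0458 -0.144   0.0211]
[227.748  194.4186] [241.0917 218.5482]
```

View pics/e.png

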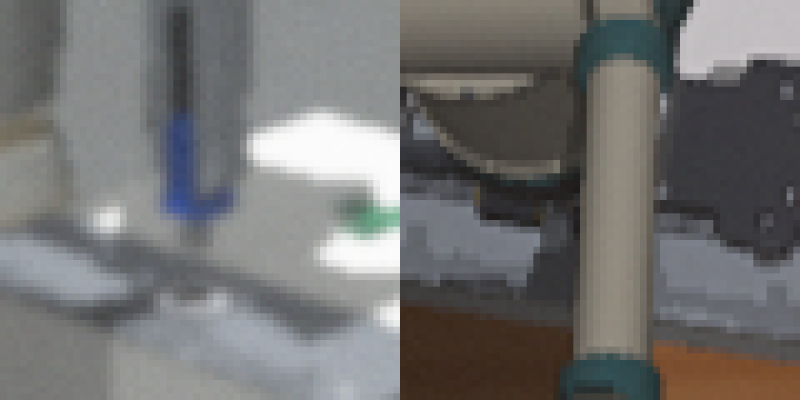

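```bash
python3 - <<'E'
from h import *
im=cv2.imread("pics/scene0.png").astype(float)
l,t,r,b=213,198,242,219;I=im[t:b,l:r].mean(2)
print(I.astype(int)[2:19,4:26])
S0=cv2.imread("pics/e_s.png")[:,:,::-1].astype(float);d_=cv2.imread("pics/d_s.png")[:,:,::-1].astype(float);z0=cv2.imread("pics/scene0.png")[:,:,::-1].astype(float)
def fit(I0,B,x0,z,w):
    l,t,r,b=B;I=I0[t:b,l:r];S=np.clip((I[:,:,2]-I[:,:,0]-15)/70,0,1);S=S[-13:]
    h=lambda p:((cv2.GaussianBlur(rend("scene",[*p,w],z,B),(0,0),.7)[-13:]-S)**2).sum()
    q=nm(h,x0,[.004,.004]);return q.x,q.fun
# use only lower rows (collar + lower head); fingers hide part of the plate
for w in(-.3,-.17,-.05):print("e",w,fit(S0,(212,176,246,201),[.4887,.0711],.1301,w))
for w in(-.17,-.06,.05):print("d",w,fit(d_,(305,185,337,210),[.4853,-.174],.1588,w))
E
```

```text
[[192 201 215 224 232 239 244 246 248 249 250 250 250 251 251 250 250 250
  250 251 250 251]
 [174 181 183 192 202 218 225 230 235 242 246 248 249 250 250 250 250 251
  250 250 250 250]
 [172 172 176 177 181 189 195 201 209 220 231 237 243 246 248 249 249 250
  250 251 251 251]
 [171 174 175 173 175 176 180 180 185 191 203 215 224 231 238 244 246 248
  249 250 251 251]
 [169 172 174 174 173 174 173 176 178 181 182 188 194 204 216 225 233 240
  243 246 248 250]
 [172 172 172 174 174 177 179 185 185 186 188 187 190 191 192 196 205 218
  222 230 237 244]
 [174 172 172 173 181 187 196 198 192 192 193 197 199 201 201 190 187 185
  193 197 212 225]
 [170 172 173 177 187 201 207 197 179 172 175 182 198 213 214 205 188 178
  178 179 184 194]
 [171 170 171 176 187 203 204 181 157 150 156 168 194 214 219 207 189 178
  173 175 174 178]
 [171 172 170 167 178 190 190 168 159 167 175 184 199 210 207 193 179 173
  174 174 171 174]
 [173 169 169 166 166 171 174 168 166 181 188 191 193 194 184 178 173 173
  173 174 175 175]
 [172 172 173 170 167 166 162 159 161 167 173 177 178 174 168 171 168 174
  1
[... 178 characters left out ...]
 173
  174 172 175 173]
 [147 154 161 167 169 169 171 172 171 172 174 174 171 172 173 172 172 175
  175 172 174 173]
 [143 147 152 155 162 164 168 169 173 174 170 173 172 175 172 173 171 177
  175 173 174 175]
 [146 148 151 149 150 156 160 162 168 169 169 170 172 170 171 173 173 175
  176 177 173 175]]
e -0.3 (array([0.4954, 0.0793]), np.float64(40.18950940750198))
e -0.17 (array([0.4955, 0.0792]), np.float64(38.56166541579838))
e -0.05 (array([0.4945, 0.0791]), np.float64(36.380799782262145))
d -0.17 (array([ 0.4872, -0.1692]), np.float64(32.491894895120616))
d -0.06 (array([ 0.4879, -0.1702]), np.float64(29.296769839637847))
d 0.05 (array([ 0.4866, -0.1696]), np.float64(26.17996010185735))
```

move_arm:
  steps:
    - [0.0012,0.0004,0,0,0,0]
    - [0.0012,0.0004,0.005,0,0,0]
    - [0.0012,0.0004,0.01,0,0,0]
    - [0.0012,0.0004,0.015,0,0,0]
    - [0.0012,0.0004,0.015,0,0,0]
    - [0.0012,0.0004,0.015,0,0,0]
    - [0.0012,0.0004,0.015,0,0,0]

```text
t: 8.4
eef_pos: [0.4875, 0.0719, 0.1211]
tcp_rot: [-3.142, 0.0, 2.972]
ft_force: [0.4, -0.2, -0.4]
opening: 0.102
gripper_force: 25.0
```

```bash
python3 look.py f; python3 - <<'E'
import cv2,numpy as np
s=cv2.imread("pics/f_s.png");z=cv2.imread("pics/scene0.png")
c=lambda i:cv2.resize(i[180:220,208:248],(400,400),interpolation=3)
cv2.imwrite("pics/f2.png",np.hstack([c(s),c(z)]))
E
```

```text
8.5 [0.4875 0.0719 0.1211] [-3.1415  0.0004  2.9717] 0.10248919149247172 [ 0.5479 -0.0137 -0.2662] [-0.0192 -0.1364  0.037 ]
[227.2968 200.2961] [241.3783 220.0197]
```

View pics/f2.png

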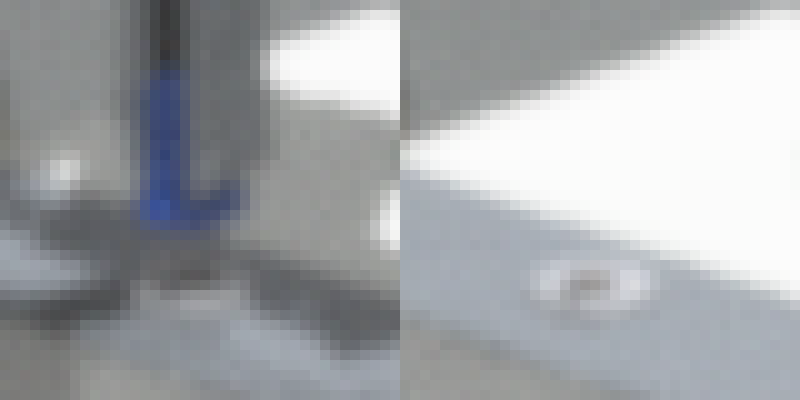

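move_arm:
  steps:
    - [0,0,0.002,0,0,0]
    - [0,0,0.003,0,0,0]
    - [0,0,0.004,0,0,0]
    - [0,0,0.005,0,0,0]
    - [0,0,0.005,0,0,0]

```text
t: 9.12
eef_pos: [0.4873, 0.0719, 0.1158]
tcp_rot: [-3.141, -0.0, 2.972]
ft_force: [0.2, -0.7, -0.5]
opening: 0.107
gripper_force: 25.0
```

move_arm:
  steps:
    - [0,0,0.001,0,0,0]
    - [0,0,0.002,0,0,0]
    - [0,0,0.0025,0,0,0]
    - [0,0,0.0025,0,0,0]

```text
t: 9.62
eef_pos: [0.4873, 0.0719, 0.1134]
tcp_rot: [-3.141, -0.0, 2.972]
ft_force: [0.5, 0.5, -0.5]
opening: 0.102
gripper_force: 25.0
```

move_arm:
  steps:
    - [0,0,0.001,0,0,0]
    - [0,0,0.002,0,0,0]
    - [0,0,0.0025,0,0,0]
    - [0,0,0.0025,0,0,0]

```text
t: 10.12
eef_pos: [0.4874, 0.0719, 0.1111]
tcp_rot: [-3.142, 0.0, 2.972]
ft_force: [-0.3, -0.6, 1.9]
opening: 0.108
gripper_force: 25.0
```

move_arm:
  steps:
    - [0,0,0.001,0,0,0]
    - [0,0,0.002,0,0,0]
    - [0,0,0.002,0,0,0]

```text
t: 10.5
eef_pos: [0.4874, 0.0719, 0.1089]
tcp_rot: [-3.142, 0.0, 2.972]
ft_force: [-0.1, -0.3, 2.7]
opening: 0.101
gripper_force: 25.0
```

move_arm:
  steps:
    - [0,0,0.001,0,0,0]
    - [0,0,0.002,0,0,0]
    - [0,0,0.003,0,0,0]
    - [0,0,0.0035,0,0,0]
    - [0,0,0.0035,0,0,0]

```text
t: 11.12
eef_pos: [0.4874, 0.0719, 0.1055]
tcp_rot: [-3.142, 0.0, 2.972]
ft_force: [-0.0, -0.1, 3.6]
opening: 0.103
gripper_force: 25.0
```

move_arm:
  steps:
    - [0,0,0.001,0,0,0]
    - [0,0,0.0015,0,0,0]
    - [0,0,0.0015,0,0,0]

```text
t: 11.5
eef_pos: [0.4874, 0.0719, 0.104]
tcp_rot: [-3.142, 0.0, 2.972]
ft_force: [-0.0, -0.2, 3.9]
opening: 0.103
gripper_force: 25.0
```

move_arm:
  steps:
    - [0,0,0.0005,0,0,0]
    - [0,0,0.0005,0,0,0]

```text
t: 11.75
eef_pos: [0.4874, 0.0719, 0.1035]
tcp_rot: [-3.142, 0.0, 2.972]
ft_force: [0.4, -0.3, 4.8]
opening: 0.102
gripper_force: 25.0
```

move_arm:
  steps:
    - [0,0,0.0004,0,0,0]
    - [0,0,0.0004,0,0,0]

```text
t: 12.0
eef_pos: [0.4875, 0.0719, 0.1031]
tcp_rot: [-3.142, 0.0, 2.972]
ft_force: [-0.2, -0.7, 4.3]
opening: 0.103
gripper_force: 25.0
```

move_arm:
  steps:
    - [0,0,0.0005,0,0,0]
    - [0,0,0.0005,0,0,0]

```text
t: 12.25
eef_pos: [0.4875, 0.0719, 0.103]
tcp_rot: [-3.142, 0.0, 2.972]
ft_force: [-1.0, -0.4, 6.7]
opening: 0.105
gripper_force: 25.0
```

move_arm:
  steps:
    - [0,0,0.0005,0,0,0]
    - [0,0,0.0005,0,0,0]

```text
t: 12.5
eef_pos: [0.4875, 0.0719, 0.1029]
tcp_rot: [3.142, 0.001, 2.972]
ft_force: [-1.6, 0.1, 10.3]
opening: 0.103
gripper_force: 25.0
```

```bash
cat > w.py <<'E'
import cv2,numpy as np
from cell import arm
im=arm.read_camera("scene").astype(float);r=cv2.imread("pics/f_s.png")[:,:,::-1].astype(float)
d=np.abs(im-r).mean(2);d=d[165:225,240:312];s=arm.state()
print("t",round(s["t"],2),"lid diff",round(d.mean(),2),"yaw",np.round(s["tcp_rot"][2],3),"F",np.round(s["ft_force"],1),"T",np.round(s["ft_torque"],3),"pos",np.round(s["eef_pos"],4))
cv2.imwrite("pics/w.png",im[:,:,::-1])
E
python3 w.py
```

```text
t 12.55 lid diff 3.46 yaw 2.972 F [-1.1  0.8  9. ] T [ 0.039  0.227 -0.028] pos [0.4875 0.0719 0.1029][ WARN:0@0.670] global loadsave.cpp:1063 imwrite_ Unsupported depth image for selected encoder is fallbacked to CV_8U.
```

move_arm:
  steps:
    - [0,0,-0.0008,0,0,0]
    - [0,0,-0.0008,0,0,0.04]
    - [0,0,-0.0008,0,0,0.08]
    - [0,0,-0.0008,0,0,0.12]
    - [0,0,-0.0008,0,0,0.12]

```text
t: 13.18
eef_pos: [0.4874, 0.0716, 0.103]
tcp_rot: [-3.141, 0.0, 2.783]
ft_force: [-0.4, -1.3, 6.5]
opening: 0.105
gripper_force: 25.0
```

```bash
python3 w.py
```

```text
t 13.22 lid diff 4.01 yaw 2.783 F [ 0.2 -0.5  5.6] T [-0.11  -0.025  0.017] pos [0.4874 0.0715 0.103 ][ WARN:0@0.709] global loadsave.cpp:1063 imwrite_ Unsupported depth image for selected encoder is fallbacked to CV_8U.
```

move_arm:
  steps:
    - [0,0,0,0,0,0.04]
    - [0,0,0,0,0,0.08]
    - [0,0,0,0,0,0.12]
    - [0,0,0,0,0,0.12]

```text
t: 13.72
eef_pos: [0.4873, 0.0713, 0.103]
tcp_rot: [-3.141, 0.001, 2.595]
ft_force: [-1.2, -1.6, 6.1]
opening: 0.104
gripper_force: 25.0
```

```bash
python3 w.py 2>&1|head -1
```

```text
[ WARN:0@0.632] global loadsave.cpp:1063 imwrite_ Unsupported depth image for selected encoder is fallbacked to CV_8U.
```

move_arm:
  steps:
    - [0,0,0,0,0,0.025]
    - [0,0,0,0,0,0.04]
    - [0,0,0,0,0,0.04]

```text
t: 14.15
eef_pos: [0.4872, 0.0712, 0.103]
tcp_rot: [-3.14, 0.001, 2.532]
ft_force: [-1.0, -2.2, 6.2]
opening: 0.107
gripper_force: 25.0
```

```bash
python3 w.py 2>&1|head -1
```

```text
[ WARN:0@0.627] global loadsave.cpp:1063 imwrite_ Unsupported depth image for selected encoder is fallbacked to CV_8U.
```

```bash
sed -i 's/im\[:,:,::-1\])/im[:,:,::-1].astype(np.uint8))/' w.py; python3 w.py
```

```text
t 14.25 lid diff 4.71 yaw 2.532 F [-0.7 -1.5  6. ] T [-0.318  0.018 -0.035] pos [0.4872 0.0712 0.103 ]
```

move_arm:
  steps:
    - [0,0,0,0,0,0.03]
    - [0,0,0,0,0,0.03]

```text
t: 14.5
eef_pos: [0.4872, 0.0712, 0.103]
tcp_rot: [-3.14, 0.001, 2.485]
ft_force: [0.1, -1.8, 6.6]
opening: 0.105
gripper_force: 25.0
```

```bash
python3 w.py
```

```text
t 14.55 lid diff 4.84 yaw 2.485 F [-1.2 -2.6  5.8] T [-0.369  0.073 -0.006] pos [0.4872 0.0712 0.103 ]
```

move_arm:
  steps:
    - [0,0,0,0,0,0.03]
    - [0,0,0,0,0,0.03]

```text
t: 14.8
eef_pos: [0.4871, 0.0711, 0.103]
tcp_rot: [-3.14, 0.001, 2.438]
ft_force: [-1.2, -2.6, 6.4]
opening: 0.102
gripper_force: 25.0
```

```bash
python3 w.py
```

```text
t 14.85 lid diff 4.86 yaw 2.438 F [-1.2 -1.5  6.3] T [-0.404  0.099  0.05 ] pos [0.4871 0.0711 0.103 ]
```

move_arm:
  steps:
    - [0,0,0,0,0,0.03]
    - [0,0,0,0,0,0.03]

```text
t: 15.1
eef_pos: [0.4871, 0.0711, 0.103]
tcp_rot: [-3.14, 0.001, 2.391]
ft_force: [-1.2, -1.7, 6.8]
opening: 0.105
gripper_force: 25.0
```

```bash
python3 w.py
```

```text
t 15.15 lid diff 5.01 yaw 2.391 F [-1.2 -2.4  5.5] T [-0.437  0.065  0.026] pos [0.4871 0.0711 0.103 ]
```

move_arm:
  steps:
    - [0,0,0,0,0,0.035]
    - [0,0,0,0,0,0.035]

```text
t: 15.4
eef_pos: [0.487, 0.071, 0.103]
tcp_rot: [-3.14, 0.001, 2.336]
ft_force: [-1.7, -2.3, 7.0]
opening: 0.105
gripper_force: 25.0
```

```bash
python3 w.py
```

```text
t 15.45 lid diff 5.12 yaw 2.336 F [-0.9 -1.8  6.6] T [-0.503  0.134  0.043] pos [0.487 0.071 0.103]
```

move_arm:
  steps:
    - [0,0,0,0,0,0.035]
    - [0,0,0,0,0,0.035]

```text
t: 15.7
eef_pos: [0.4869, 0.071, 0.103]
tcp_rot: [-3.14, 0.001, 2.281]
ft_force: [-0.3, -2.3, 6.1]
opening: 0.105
gripper_force: 25.0
```

```bash
python3 w.py
```

```text
t 15.75 lid diff 5.28 yaw 2.281 F [-0.7 -3.2  6.3] T [-0.515  0.109  0.021] pos [0.4869 0.071  0.103 ]
```

move_arm:
  steps:
    - [0,0,0,0,0,0.035]
    - [0,0,0,0,0,0.035]

```text
t: 16.0
eef_pos: [0.4869, 0.071, 0.103]
tcp_rot: [-3.14, 0.001, 2.226]
ft_force: [-1.3, -2.3, 7.2]
opening: 0.103
gripper_force: 25.0
```

```bash
python3 w.py
```

```text
t 16.05 lid diff 5.45 yaw 2.226 F [-0.7 -1.8  7.4] T [-0.476  0.149 -0.009] pos [0.4869 0.071  0.103 ]
```

move_arm:
  steps:
    - [0,0,0,0,0,0.035]
    - [0,0,0,0,0,0.035]

```text
t: 16.3
eef_pos: [0.4869, 0.071, 0.103]
tcp_rot: [-3.14, 0.001, 2.171]
ft_force: [-1.3, -1.9, 6.9]
opening: 0.104
gripper_force: 25.0
```

```bash
python3 w.py
```

```text
t 16.35 lid diff 25.8 yaw 2.171 F [-1.5 -1.8  7.5] T [-0.434  0.13  -0.007] pos [0.4869 0.071  0.103 ]
```

move_arm:
  steps:
    - [0,0,0,0,0,0.035]
    - [0,0,0,0,0,0.035]

```text
t: 16.6
eef_pos: [0.4868, 0.0711, 0.103]
tcp_rot: [-3.14, 0.001, 2.116]
ft_force: [-0.9, -2.2, 6.8]
opening: 0.102
gripper_force: 25.0
```

```bash
python3 w.py
```

```text
t 16.65 lid diff 27.84 yaw 2.116 F [-1.1 -1.9  6.5] T [-0.455  0.18   0.02 ] pos [0.4868 0.0711 0.103 ]
```

move_arm:
  steps:
    - [0,0,0,0,0,-0.06]
    - [0,0,0,0,0,-0.12]
    - [0,0,0,0,0,-0.18]
    - [0,0,0,0,0,-0.24]
    - [0,0,0,0,0,-0.3]
    - [0,0,0,0,0,-0.36]
    - [0,0,0,0,0,-0.42]
    - [0,0,0,0,0,-0.46]
    - [0,0,0,0,0,-0.5]
    - [0,0,0,0,0,-0.5]

```text
t: 17.9
eef_pos: [0.4875, 0.0725, 0.103]
tcp_rot: [3.14, 0.0, 2.901]
ft_force: [0.3, 1.9, 5.1]
opening: 0.102
gripper_force: 25.0
```

```bash
python3 w.py
```

```text
t 17.95 lid diff 28.73 yaw 2.901 F [-0.7  1.   5.4] T [ 0.396 -0.006  0.022] pos [0.4875 0.0725 0.103 ]
```

move_arm:
  steps:
    - [0,0,0,0,0,-0.025]
    - [0,0,0,0,0,-0.045]
    - [0,0,0,0,0,-0.045]

```text
t: 18.32
eef_pos: [0.4874, 0.0726, 0.103]
tcp_rot: [3.14, 0.0, 2.971]
ft_force: [-0.3, 1.6, 6.2]
opening: 0.105
gripper_force: 25.0
```

```bash
python3 w.py
```

```text
t 18.38 lid diff 29.03 yaw 2.971 F [-0.7  2.1  5.7] T [ 0.45  -0.075 -0.049] pos [0.4875 0.0726 0.103 ]
```

move_arm:
  steps:
    - [0,0,0,0,0,-0.025]
    - [0,0,0,0,0,-0.025]

```text
t: 18.62
eef_pos: [0.4874, 0.0727, 0.103]
tcp_rot: [3.14, 0.0, 3.011]
ft_force: [0.1, 2.3, 5.0]
opening: 0.107
gripper_force: 25.0
```

```bash
python3 w.py
```

```text
t 18.68 lid diff 29.15 yaw 3.011 F [-0.4  2.2  5.6] T [ 0.467 -0.08   0.006] pos [0.4874 0.0727 0.103 ]
```

move_arm:
  steps:
    - [0,0,0,0,0,-0.025]
    - [0,0,0,0,0,-0.025]

```text
t: 18.92
eef_pos: [0.4874, 0.0727, 0.103]
tcp_rot: [3.14, 0.0, 3.05]
ft_force: [-0.8, 2.2, 5.8]
opening: 0.105
gripper_force: 25.0
```

```bash
python3 w.py
```

```text
t 18.98 lid diff 29.22 yaw 3.05 F [-0.6  2.1  5.3] T [ 0.501 -0.058  0.008] pos [0.4874 0.0727 0.103 ]
```

move_arm:
  steps:
    - [0,0.0005,0,0,0,0.03]
    - [0,0.0005,-0.001,0,0,0.03]
    - [0,0.0005,-0.002,0,0,0.03]
    - [0,0.0005,-0.002,0,0,0.03]

```text
t: 19.48
eef_pos: [0.4875, 0.0726, 0.1049]
tcp_rot: [3.141, 0.0, 3.003]
ft_force: [0.3, 2.1, 3.8]
opening: 0.106
gripper_force: 25.0
```

```bash
python3 w.py
```

```text
t 19.52 lid diff 28.98 yaw 3.003 F [-0.1  1.   4.3] T [ 0.276 -0.191  0.054] pos [0.4875 0.0725 0.1049]
```

move_arm:
  steps:
    - [0,0,-0.0005,0,0,0]
    - [0,0,-0.001,0,0,0]
    - [0,0,-0.001,0,0,0]

```text
t: 19.9
eef_pos: [0.4874, 0.0724, 0.1059]
tcp_rot: [-3.142, 0.0, 3.003]
ft_force: [-0.0, 1.6, 3.6]
opening: 0.102
gripper_force: 25.0
```

```bash
python3 w.py
```

```text
t 19.95 lid diff 28.91 yaw 3.003 F [0.2 1.4 4.6] T [ 0.363 -0.218  0.011] pos [0.4874 0.0724 0.1058]
```

move_arm:
  steps:
    - [0,0,-0.0005,0,0,0]
    - [0,0,-0.001,0,0,0]
    - [0,0,-0.001,0,0,0]

```text
t: 20.32
eef_pos: [0.4874, 0.0723, 0.1069]
tcp_rot: [-3.141, 0.0, 3.003]
ft_force: [0.8, 0.9, 3.2]
opening: 0.105
gripper_force: 25.0
```

move_arm:
  steps:
    - [0,0,-0.0005,0,0,0]
    - [0,0,-0.001,0,0,0]
    - [0,0,-0.001,0,0,0]

```text
t: 20.7
eef_pos: [0.4874, 0.0723, 0.1078]
tcp_rot: [-3.141, 0.0, 3.003]
ft_force: [0.3, 0.2, 3.8]
opening: 0.107
gripper_force: 25.0
```

Coming out freely (lug above the 5 mm limit). Continuing.

move_arm:
  steps:
    - [0,0,-0.001,0,0,0]
    - [0,0,-0.002,0,0,0]
    - [0,0,-0.003,0,0,0]
    - [0,0,-0.003,0,0,0]

```text
t: 21.2
eef_pos: [0.4873, 0.0723, 0.1108]
tcp_rot: [-3.141, -0.0, 3.003]
ft_force: [1.9, 1.4, 2.5]
opening: 0.105
gripper_force: 25.0
```

move_arm:
  steps:
    - [0,0,-0.001,0,0,0]
    - [0,0,-0.002,0,0,0]
    - [0,0,-0.004,0,0,0]
    - [0,0,-0.006,0,0,0]
    - [0,0,-0.006,0,0,0]

```text
t: 21.82
eef_pos: [0.4874, 0.0724, 0.1169]
tcp_rot: [-3.141, 0.0, 3.003]
ft_force: [-0.0, 0.4, -1.3]
opening: 0.105
gripper_force: 25.0
```

move_arm:
  steps:
    - [0,0,-0.02,0,0,0]
    - [0,0,-0.05,0,0,0]
    - [0,0,-0.065,0,0,0]
    - [0,0,-0.065,0,0,0]

```text
t: 22.32
eef_pos: [0.488, 0.0724, 0.1826]
tcp_rot: [3.141, 0.002, 3.003]
ft_force: [-0.1, -0.6, -0.9]
opening: 0.107
gripper_force: 25.0
```

```bash
python3 look.py g; python3 - <<'E'
import cv2,numpy as np
from h import *
t=cv2.imread("pics/g_t.png");s=cv2.imread("pics/g_s.png")
cv2.imwrite("pics/g2.png",np.hstack([cv2.resize(s[150:270,200:350],(400,400),interpolation=3),cv2.resize(t[200:255,310:365],(400,400),interpolation=3)]))
print("pred hole px (slot centre)",proj("top",[[.4857-.0024,-.1747+.0008,.03],[.4857,-.1747,.03]]))
print(t[216:232,320:340].mean(2).astype(int))
E
```

```text
22.425 [0.4867 0.0724 0.1811] [-3.1413 -0.0014  3.0031] 0.1050471435020596 [-0.4486 -0.2866  0.4863] [ 0.014  -0.1047 -0.0195]
[226.5029 177.1968] [238.7796 216.1841]
pred hole px (slot centre) [[328.2538 224.9036]
 [328.4931 224.0891]]
[[34 58 60 60 62 62 63 65 61 66 84 80 85 93 94 94 92 94 93 95]
 [45 58 58 60 59 61 62 60 60 61 69 59 66 79 79 86 93 96 96 95]
 [54 60 58 57 57 57 57 59 60 60 61 62 58 59 60 70 80 81 89 86]
 [60 63 60 58 58 59 56 59 59 58 59 58 60 62 58 62 58 59 71 67]
 [62 64 61 63 62 60 58 58 59 56 59 60 58 58 59 62 59 61 60 60]
 [66 65 65 65 63 63 63 52 54 59 57 59 59 57 56 59 59 60 61 61]
 [65 61 65 63 63 66 63 43 37 46 48 53 59 59 58 57 56 58 59 59]
 [61 62 62 62 64 63 62 48 43 41 29 36 60 63 63 59 60 57 57 58]
 [63 61 61 62 62 62 59 53 53 51 34 34 61 64 62 63 62 61 60 58]
 [60 60 61 63 62 59 59 57 52 46 35 51 64 65 64 63 63 62 63 62]
 [59 60 60 59 61 58 56 60 57 39 32 58 62 62 62 63 64 65 65 62]
 [59 59 59 60 59 57 53 57 60 41 36 62 63 61 64 64 63 63 64 63]
 [58 60 60 61 61 57 56 59 58 42 45 61 63 61 62 61 62 62 61 63]
 [49 54 59 60 59 59 60 61 62 53 51 59 61 60 61 63 63 62 62 62]
 [36 40 48 49 55 58 59 62 61 59 61 60 60 60 61 62 61 62 61 63]
 [42 37 33 34 41 46 48 54 59 59 58 59 59 60 59 57 60 61 62 59]]
```

View pics/g2.png

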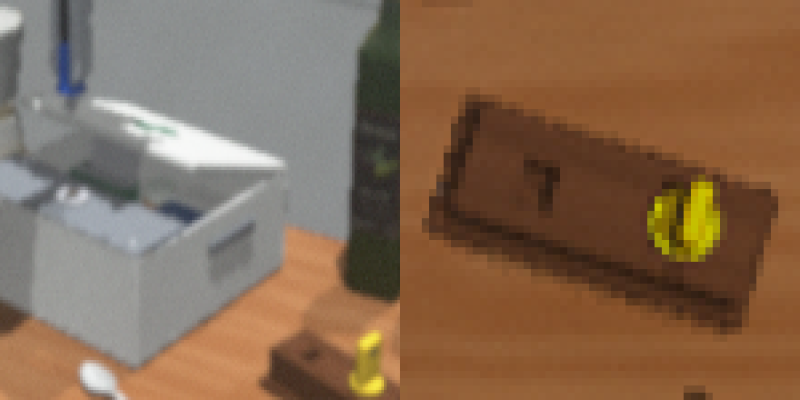

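move_arm:
  steps:
    - [-0.007,-0.05,0,0,0,0.02]
    - [-0.0137,-0.1,0,0,0,0.05]
    - [-0.0205,-0.15,0,0,0,0.08]
    - [-0.0273,-0.2,0,0,0,0.104]
    - [-0.0314,-0.23,0,0,0,0.104]
    - [-0.0334,-0.2446,0.03,0,0,0.104]
    - [-0.0334,-0.2446,0.06,0,0,0.104]
    - [-0.0334,-0.2446,0.08,0,0,0.104]
    - [-0.0334,-0.2446,0.09,0,0,0.104]
    - [-0.0334,-0.2446,0.09,0,0,0.104]
    - [-0.0334,-0.2446,0.09,0,0,0.104]

```text
t: 23.8
eef_pos: [0.4872, -0.1747, 0.0924]
tcp_rot: [-3.141, 0.001, 2.84]
ft_force: [0.9, 0.8, -0.1]
opening: 0.104
gripper_force: 25.0
```

```bash
python3 look.py i
```

```text
23.9 [ 0.4873 -0.1747  0.0927] [-3.1412  0.0018  2.84  ] 0.10691494608775227 [ 0.196   0.1165 -0.1734] [ 0.0329 -0.0978  0.0053]
[319.0282 232.94  ] [330.6682 220.1059]
```

View pics/i.png

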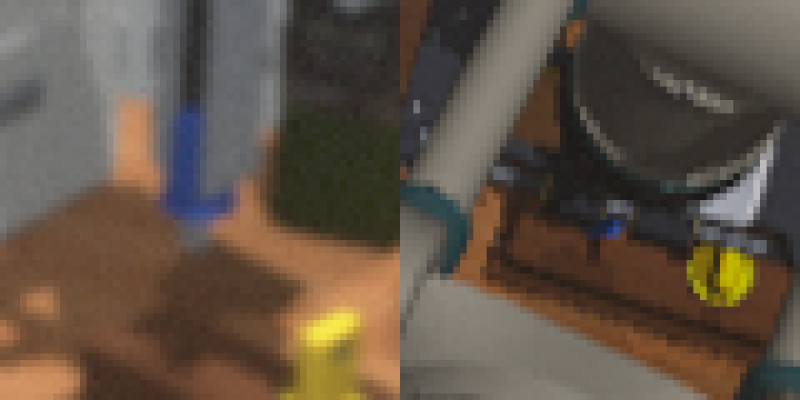

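move_arm:
  steps:
    - [0.0012,0,0.01,0,0,0]
    - [0.0012,0,0.02,0,0,0]
    - [0.0012,0,0.03,0,0,0]
    - [0.0012,0,0.0365,0,0,0]
    - [0.0012,0,0.0365,0,0,0]
    - [0.0012,0,0.0365,0,0,0]

```text
t: 24.65
eef_pos: [0.4858, -0.1743, 0.0555]
tcp_rot: [-3.141, 0.0, 2.84]
ft_force: [-0.2, -0.5, -0.0]
opening: 0.11
gripper_force: 25.0
```

move_arm:
  steps:
    - [0,0,0.002,0,0,0]
    - [0,0,0.004,0,0,0]
    - [0,0,0.006,0,0,0]
    - [0,0,0.006,0,0,0]

```text
t: 25.15
eef_pos: [0.4854, -0.1741, 0.0492]
tcp_rot: [-3.142, -0.0, 2.84]
ft_force: [0.3, 0.4, -0.3]
opening: 0.103
gripper_force: 25.0
```

move_arm:
  steps:
    - [0,0,0.002,0,0,0]
    - [0,0,0.004,0,0,0]
    - [0,0,0.006,0,0,0]
    - [0,0,0.006,0,0,0]

```text
t: 25.65
eef_pos: [0.4854, -0.1741, 0.0431]
tcp_rot: [3.142, -0.0, 2.84]
ft_force: [0.3, 0.3, -0.9]
opening: 0.107
gripper_force: 25.0
```

move_arm:
  steps:
    - [0,0,0.002,0,0,0]
    - [0,0,0.004,0,0,0]
    - [0,0,0.0055,0,0,0]
    - [0,0,0.0055,0,0,0]

```text
t: 26.15
eef_pos: [0.4854, -0.1741, 0.0377]
tcp_rot: [-3.142, -0.0, 2.84]
ft_force: [-0.2, 0.5, -0.4]
opening: 0.105
gripper_force: 25.0
```

Inserted freely. Now down to wood contact.

move_arm:
  steps:
    - [0,0,0.0007,0,0,0]
    - [0,0,0.0012,0,0,0]
    - [0,0,0.0012,0,0,0]

```text
t: 26.52
eef_pos: [0.4855, -0.1741, 0.0366]
tcp_rot: [-3.142, 0.0, 2.84]
ft_force: [-0.2, 0.0, 0.6]
opening: 0.106
gripper_force: 25.0
```

move_arm:
  steps:
    - [0,0,0.0005,0,0,0]
    - [0,0,0.0005,0,0,0]

```text
t: 26.78
eef_pos: [0.4855, -0.1742, 0.0361]
tcp_rot: [-3.141, -0.0, 2.84]
ft_force: [-0.5, -0.2, -0.8]
opening: 0.106
gripper_force: 25.0
```

move_arm:
  steps:
    - [0,0,0.0005,0,0,0]
    - [0,0,0.0005,0,0,0]

```text
t: 27.02
eef_pos: [0.4856, -0.1741, 0.0361]
tcp_rot: [-3.141, 0.0, 2.84]
ft_force: [-1.0, 0.6, 5.6]
opening: 0.106
gripper_force: 25.0
```

move_arm:
  steps:
    - [0,0,0.0004,0,0,0]
    - [0,0,0.0004,0,0,0]

```text
t: 27.28
eef_pos: [0.4856, -0.1742, 0.0361]
tcp_rot: [-3.141, 0.0, 2.84]
ft_force: [-1.3, 1.6, 8.8]
opening: 0.103
gripper_force: 25.0
```

move_arm:
  steps:
    - [0,0,-0.0007,0,0,0]
    - [0,0,-0.0007,0,0,0]
  newtons: 5

```text
t: 27.52
eef_pos: [0.4856, -0.1742, 0.0361]
tcp_rot: [-3.141, 0.0, 2.84]
ft_force: [-0.7, 0.3, 4.9]
opening: 0.104
gripper_force: 5.0
```

move_arm:
  steps:
    - [0,0,0,0,0,0]
    - [0,0,0,0,0,0]
    - [0,0,0,0,0,0]
    - [0,0,0,0,0,0]
    - [0,0,0,0,0,0]
  gripper: 0.35

```text
t: 28.15
eef_pos: [0.4856, -0.1742, 0.0359]
tcp_rot: [-3.141, 0.0, 2.84]
ft_force: [0.8, 0.9, 0.4]
opening: 0.323
gripper_force: 0.0
```

move_arm:
  steps:
    - [0,0,-0.005,0,0,0]
    - [0,0,-0.015,0,0,0]
    - [0,0,-0.03,0,0,0]
    - [0,0,-0.06,0,0,0]
    - [0,0,-0.1,0,0,0]
    - [0,0,-0.14,0,0,0]
    - [0.1,-0.1,-0.16,0,0,0]
    - [0.2,-0.15,-0.16,0,0,0]
    - [0.2,-0.15,-0.16,0,0,0]
    - [0.2,-0.15,-0.16,0,0,0]
    - [0.2,-0.15,-0.16,0,0,0]

```text
t: 29.52
eef_pos: [0.2469, -0.2589, 0.1973]
tcp_rot: [-3.139, 0.001, 2.833]
ft_force: [1.0, -0.2, -0.2]
opening: 0.323
gripper_force: 0.0
```

```bash
python3 look.py j; python3 - <<'E'
import cv2,numpy as np
t=cv2.imread("pics/j_t.png");s=cv2.imread("pics/j_s.png")
cv2.imwrite("pics/j2.png",np.hstack([cv2.resize(s[170:320,200:350],(400,400),interpolation=3),cv2.resize(t[200:255,310:365],(400,400),interpolation=3)]))
E
```

```text
29.625 [ 0.2501 -0.2584  0.197 ] [-3.1406  0.0025  2.8372] 0.32843178012348545 [-0.1197  0.292  -0.3969] [ 0.0052 -0.1574  0.0406]
[312.8249 240.4495] [374.5472 308.4273]
```

View pics/j2.png

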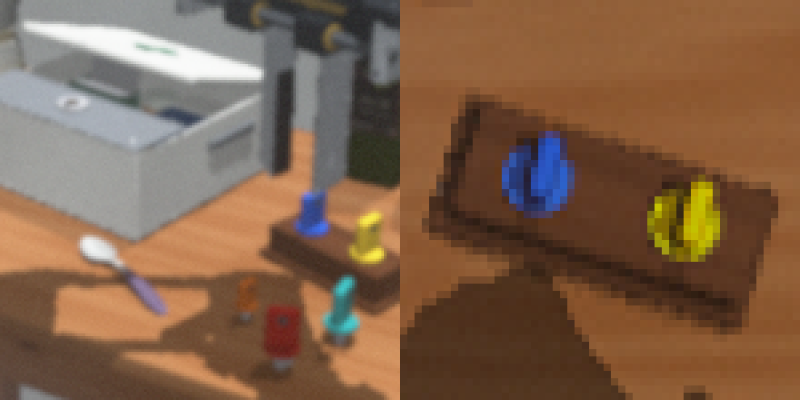

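The blue key stands upright with its collar flat in hole b, at top crop (538,178). The lid is up and nothing else has moved.

```bash
python3 -c "
from cell import arm
print(arm.finish_job())"
```

```text
the job is handed in; nothing more can be done
None
```

The box is open with its lid up, and the blue key is back upright in its hole in the stand; I handed the job in at about 30 s, with force readings at the lock staying near 10 N or below and nothing else seen to have moved.

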